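Refit a gas hob knob on its D-spindle and hold it in as for lighting

ROBOT

A 6-joint arm with a two-finger parallel gripper is mounted at the origin on a cart in front of the work surface, level with it; the furniture and walls round the work are solid. World frame = base frame: x ahead of the robot, y to its left, z up, the work surface at z = 0. Lengths are in m, angles in rad, forces in N, time in s.
With the tool pointing down it reaches from about 0.275 to 1 m from the base axis. Payload 8.4 kg.
Tool frame: the origin (TCP) lies on the centre line of the jaws, within the pads' length; the fingertips stand 17 mm ahead of it and the grasp point (between the pads) lies 2 mm behind it (bot.tcp_to_tips is the y of the fingertips in the tool frame, in m); y points along the fingers, z is the direction in which the jaws open and shut, and the axes are right-handed (so a half turn about y gives the same grasp; the last joint's range is limited). The gripper opens to 85 mm and grips with 20 to 120 N. Pads are 22 mm wide; open, the fingers measure 114 mm over their backs; the gripper's body (76 mm by 85 mm) begins 54 mm behind the grasp point. The pads swing forward as they close: fully open they stand 13 mm farther back than shut.
Start: joints at [-1.326, 0.353, 1.633, -0, 1.155, -0.002], TCP at [0.153, -0.606, 0.248] pointing down, gripper open.
Joint ranges: [-2.63, 2.63], [-0.92, 2.1], [0.06, 2.66], [-1.3, 4.44], [0, 2.69], [-3.02, 3.02]. Speed limits (rad/s): [2.22, 2.22, 2.79, 3.14, 3.14, 3.14].

INTERFACE

Orientations are given as a unit quaternion [x, y, z, w].
In Python, from workcell import bot, hand, kinematics, get_obs, vision, hand_in gives the robot as it stands. The module is installed in compiled form; this text tells all that it offers. Calls block until the motion is done:
- bot.reach(position, orientation): joint-space move of the TCP to a pose.
- bot.servo_line(position, ori=None, velocity=0.15): straight line of the TCP; ori=None keeps the orientation; velocity is the mean speed in m/s.
- bot.goto_joints(angles): joint-space move.
- hand.move_gripper(opening, strength=None): finger opening in m; strength is the grip in N (None keeps the last); returns when the fingers have stopped.
- bot.dwell(seconds).
- kinematics.solve_ik(position, orientation): joint angles nearest the present ones, or None.
- get_obs(): the state.
- vision.read_camera(name): name is "scene" or "side" or "wrist"; returns a dict with "frame" (400x640x3 uint8, red, green, blue), "intrinsics" (3x3 intrinsics, pixels), "view" (4x4, takes a point from world to camera coordinates). Camera axes: x right, y down, z forward; pixel columns grow to the right and rows downward; lengths in m; the calibration is good to about 2 mm. A picture is of the moment at which its call begins. There is no depth.
A pose or a line that the arm cannot do raises bot.IKError and nothing moves.
- hand_in(): hands the job in, once; it reports no verdict.
The state is a dict: "time_s": time; "joint_pos": joint angles; "joint_vel": joint speeds; "joint_efforts": joint torques, N m; "position": TCP position; "orientation": TCP orientation; "wrist_force": force on the tool from outside, world axes, zero at the start; "ft_torque": the same for the moment, N m; "gripper_width": finger opening in m.
Only numpy, scipy, OpenCV 4.12 (cv2) and the standard library are available. Lean on these libraries where they do the work, as an engineer would, in place of code of your own. Each camera call takes 0.05 s, during which the arm holds its last target. There are 200 camera calls.

TASK

The knob of one tap of this two-burner gas hob has come off and lies on the worktop: turn it so that its D-shaped bore matches the bare D-shaped spindle and push it fully home on it. Then work the tap as for lighting: push the knob in against its spring, and keeping it pushed in turn it anticlockwise until its pointer stands at the large-flame mark, a quarter turn from off. Finish still gripping the knob and holding it pushed in there; do not work the other knob, and leave the mug and the teaspoon where they are.

Things in the scene. Friction and masses are not known exactly. Their poses are not given: they have to be found in the camera images.
- hob: fixed two-burner table hob, steel top 310 (x, front to back) x 500 mm (y); origin at the centre of its underside, x to its back, y to its left; flat top at 70 mm. Two taps stand upright on its front strip, 105 mm in front of the centre and 60 mm left and right of it; which one is bare varies. Pan supports 32 mm high begin 61 mm behind the taps' axes
- tap: bezel of the tap that lacks its knob; origin on the tap's axis at the level of the hob's top, z up, headed like the hob: x to the back = the round off dot, y to the left = the large drop-shaped flame mark (marks lie 32 mm from the axis); a smaller drop at the front is the small flame
- tap_tip (a point): centre of the top end of the bare brass spindle, 22 mm above the hob's top when not pushed in; moves and turns with it. Spindle: 10 mm diameter, one flat 2 mm from the axis, top edge chamfered over 2.5 mm. Site frame: z up, the flat faces -x; the knob goes on with its pointer along +x
- tap_push (a joint): how far the bare spindle is pushed in, m: 0 out, 0.005 at its stop; spring return, about 4 N to start and 8 N at the stop
- tap_turn (a joint): angle of the bare spindle, rad, anticlockwise from above: 0 off (pointer at the off dot), 1.57 large flame, 3.3 stop. Left somewhere in 0 to 0.45; stays where it is put (friction 0.025 N m). To be turned only while pushed in
- knob: loose round satin-metal knob, 39 mm diameter (38 near the top, 45 at the 5 mm high rim of its foot), 30 mm high, 50 to 85 g, standing on its foot; grip its sides above the rim at any heading. Origin: centre of underside, z up, +x is where the black pointer line on top and side looks. D bore below: 15 mm deep, 0.45 mm clearance all round, flat on the -x side
- knob_seat (a point): centre of the closed end of the knob's bore, 15 mm above the knob's origin; lies on tap_tip when the knob is fully home. The knob's underside is then 7 mm above the hob's top, 2 mm when also pushed in to the stop. The knob has some play on the spindle: turned, it leads the spindle by up to about 0.3 rad
- knob_pointer (a point): outer end of the pointer line on the knob's top, 17 mm from the axis along the knob's x, 30 mm above its underside
- other_push (a joint): the same push of the other tap, whose knob is fitted; leave at 0
- other_turn (a joint): angle of the other tap, rad; leave at 0
- other_tip (a point): top of the other tap's spindle inside its fitted knob, on that knob's axis; the knob's top is 15 mm higher
- mug: white mug 83 mm wide, 93 mm high, 115 mm long over its handle, behind the loose knob; origin at the centre of its underside
- spoon: steel teaspoon, 130 mm long, lying behind the loose knob; origin at its middle
Not all that is in view belongs to the job. Leave any red or yellow look-alike of the knob alone.

How it is judged:
By the outcome, as a careful person would: the job done as asked, in the order asked, and still so for the second after the job is handed in, while the arm keeps its last pose, push and grip.
It also fails if it takes over 51 s, if anything falls off the work surface, if the arm or the gripper's body presses on something with over 40 N, if the wrist force passes 120 N, or if a joint passes its speed limit or range.

## Working session

There is one attempt and no reset: what is moved stays moved. The work goes in short steps, each a Python script; the robot and the scene stay as the last script left them, time stands still between calls to the robot, and variables do not carry over. Pictures are saved under pics/ and viewed, about 8 in all and at most 12, crops included, and the job is handed in when it is done.

```bash
mkdir -p pics
python3 - <<'E'
from workcell import vision,get_obs
import cv2
for n in("scene","side"):
    c=vision.read_camera(n); cv2.imwrite(f"pics/{n}0.png",c["frame"][...,::-1]); print(n,c["intrinsics"].tolist(),c["view"].round(4).tolist())
o=get_obs();print(o)
E
```

```text
scene [[491.92892170949136, 0.0, 323.1085755529979], [0.0, 491.92892170949136, 194.91855568235886], [0.0, 0.0, 1.0]] [[-0.8738, -0.4862, -0.0064, 0.4538], [-0.3654, 0.6653, -0.651, 0.3015], [0.3208, -0.5665, -0.759, 1.3594], [0.0, 0.0, 0.0, 1.0]]
side [[379.24321578218525, 0.0, 314.1949635879581], [0.0, 379.24321578218525, 204.76683500039587], [0.0, 0.0, 1.0]] [[0.9207, -0.39, -0.0171, -0.5309], [-0.161, -0.3394, -0.9268, 0.1492], [0.3556, 0.856, -0.3752, 0.8318], [0.0, 0.0, 0.0, 1.0]]
{'time_s': 0.1, 'joint_pos': array([-1.32639377e+00,  3.53576449e-01,  1.63408284e+00,  1.46307493e-05,
        1.15521212e+00, -2.41145352e-03]), 'joint_vel': array([-0.00148424,  0.00020072, -0.00125465,  0.00071337,  0.00069665,
       -0.00080296]), 'joint_efforts': array([-4.70480536e-04, -6.06360912e+01, -3.42820215e+01, -7.31413820e-05,
        3.91290116e-03,  2.81984637e-05]), 'position': array([ 0.15259218, -0.60564964,  0.2476284 ]), 'orientation': array([-0.08708839,  0.70217873, -0.70127998,  0.08698864]), 'wrist_force': array([ 0.38564271, -0.12780311, -0.07722535]), 'ft_torque': array([ 0.04435718, -0.00266899,  0.01326207]), 'gripper_width': 0.08502249685131989}
```

View pics/scene0.png

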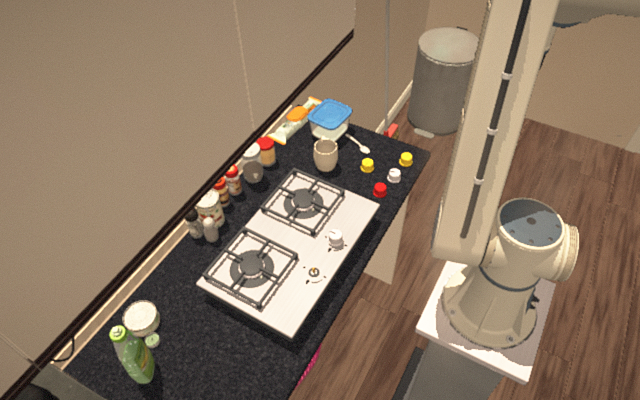

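View pics/side0.png

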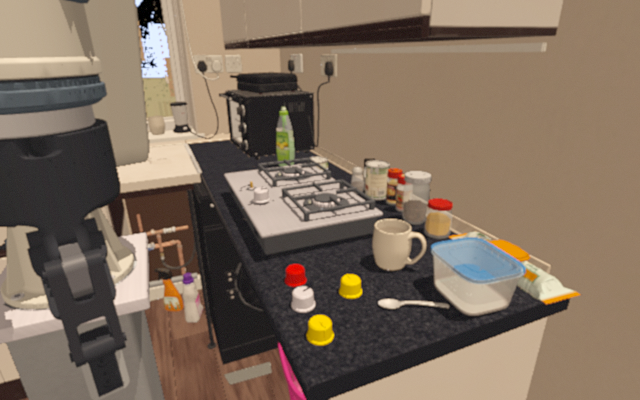

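The bare tap is the left one, at scene (314,272) and side (250,187). The loose knob is at scene (394,175) and side (303,298). I'll measure both and then move the wrist camera above them.

```bash
cat > h.py <<'E'
from workcell import bot,hand,kinematics,get_obs,vision,hand_in
import numpy as np,cv2
from scipy.spatial.transform import Rotation as R
def onz(c,uv,z):
    V=c["view"];d=V[:3,:3].T@np.linalg.solve(c["intrinsics"],[*uv,1]);o=-V[:3,:3].T@V[:3,3]
    return o+d*(z-o[2])/d[2]
def proj(c,p):
    q=c["view"]@np.append(p,1);q=c["intrinsics"]@q[:3];return q[:2]/q[2]
def down(yaw):
    # tool y down; jaw axis (tool z) horizontal at heading yaw
    z=np.array([np.cos(yaw),np.sin(yaw),0]);y=np.array([0,0,-1.]);x=np.cross(y,z)
    return R.from_matrix(np.c_[x,y,z]).as_quat()
E
python3 - <<'E'
from h import *
s=vision.read_camera("scene");d=vision.read_camera("side")
print("knob",onz(s,(394.5,173),.03),onz(d,(303,291),.03))
print("tip",onz(s,(314.5,270),.092),onz(d,(250,187),.08))
print("other top",onz(s,(336.5,234.5),.107),onz(d,(260.5,190),.107))
print("hob corners",[onz(s,p,.07).round(3) for p in ((380,207),(293,327),(202,279))])
print(onz(d,(264,232),.07))
r=R.from_quat(get_obs()["orientation"]).as_matrix();print(r)
w=vision.read_camera("wrist");V=w["view"];cw=-V[:3,:3].T@V[:3,3];print("cam in tool",r.T@(cw-get_obs()["position"]),r.T@V[:3,:3].T, w["intrinsics"])
for n,c,(u,v) in (("a",s,(394,175)),("b",s,(314,272)),("c",d,(303,298)),("e",d,(252,190))):
    im=c["frame"][v-18:v+18,u-24:u+24,::-1]
    cv2.imwrite(f"/tmp/{n}.png",cv2.resize(im,(384,288),interpolation=cv2.INTER_CUBIC))
I=[cv2.imread(f"/tmp/{n}.png") for n in "abce"]
cv2.imwrite("pics/crops.png",np.vstack([np.hstack(I[:2]),np.hstack(I[2:])]))
E
```

```text
knob [ 0.41611182 -0.30524051  0.03      ] [ 0.42200852 -0.31321221  0.03      ]
tip [0.44263244 0.18446348 0.092     ] [0.44472801 0.16184405 0.08      ]
other top [0.44125392 0.06143724 0.107     ] [0.44686664 0.04936212 0.107     ]
hob corners [array([ 0.386, -0.117,  0.07 ]), array([0.414, 0.345, 0.07 ]), array([0.703, 0.345, 0.07 ])]
[ 0.40470559 -0.12227811  0.07      ]
[[-9.69690988e-01 -2.17559169e-04  2.44334484e-01]
 [-2.44334580e-01  8.11376566e-04 -9.69690649e-01]
 [ 1.27178177e-05 -9.99999647e-01 -8.39941773e-04]]
cam in tool [-0.07869039 -0.12521636  0.00031086] [[ 7.10569482e-04  9.52103060e-01  3.05776486e-01]
 [-1.61749298e-04 -3.05776449e-01  9.52103323e-01]
 [ 9.99999734e-01 -7.25994696e-04 -6.32734114e-05]] [[342.44768046   0.         321.20438494]
 [  0.         342.44768046 201.48284353]
 [  0.           0.           1.        ]]
```

View pics/crops.png

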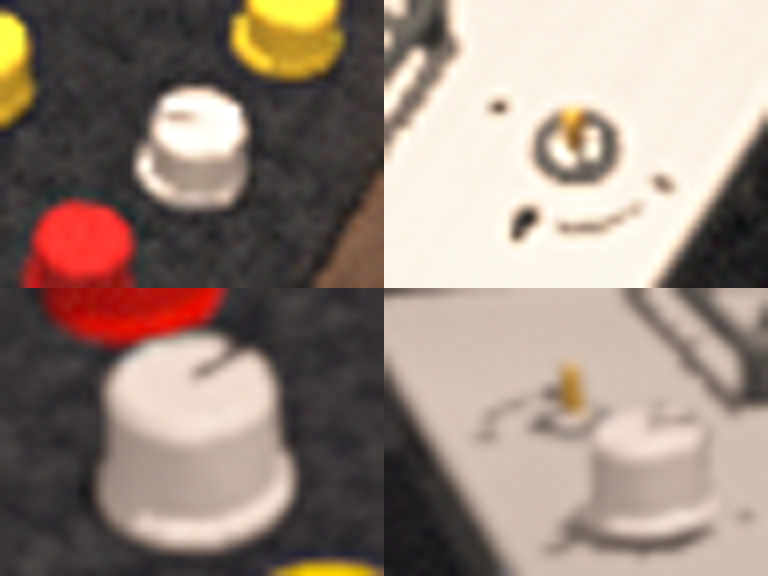

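Crop view: in the scene camera the knob's pointer looks roughly up-left, so it is at about +x. The tap at (314,272) shows its bezel and marks. Next is a close view of each with the wrist camera.

Run:
```python
from h import *
s=vision.read_camera("scene")
for n,p,z in(("red",(380,187),.03),("yel1",(367,162),.03),("yel2",(406,156),.03),("mugbase",(325,166),0.0),("spoon",(357,144),0.)):print(n,onz(s,p,z).round(3))
print("tips",bot.tcp_to_tips)
for yaw in np.arange(-3,3.2,.5):
    a=kinematics.solve_ik([.419,-.309,.03],down(yaw));b=kinematics.solve_ik([.445,.18,.1],down(yaw))
    print(round(yaw,1),None if a is None else a[[0,5]].round(2),None if b is None else b[[0,5]].round(2), None if b is None else b[[1,2,3,4]].round(2))
bot.reach([.419,-.309,.15],down(-0.64))
c=vision.read_camera("wrist");np.save("w1.npy",c,allow_pickle=True)
print(get_obs()["time_s"],c["view"].round(4).tolist());cv2.imwrite("pics/w1.png",c["frame"][...,::-1])
```

```text
red [ 0.432 -0.225  0.03 ]
yel1 [ 0.519 -0.307  0.03 ]
yel2 [ 0.414 -0.398  0.03 ]
mugbase [ 0.649 -0.247  0.   ]
spoon [ 0.601 -0.399  0.   ]
tips 0.017
-3.0 [-0.64  2.36] [ 0.38 -2.9 ] [ 0.34  2.06 -0.    0.74]
-2.5 [-0.64  1.86] [0.38 2.88] [ 0.34  2.06 -0.    0.74]
-2.0 [-0.64  1.36] [0.38 2.38] [ 0.34  2.06 -0.    0.74]
-1.5 [-0.64  0.86] [0.38 1.88] [ 0.34  2.06 -0.    0.74]
-1.0 [-0.64  0.36] [0.38 1.38] [ 0.34  2.06 -0.    0.74]
-0.5 [-0.64 -0.14] [0.38 0.88] [ 0.34  2.06 -0.    0.74]
0.0 [-0.64 -0.64] [0.38 0.38] [ 0.34  2.06 -0.    0.74]
0.5 [-0.64 -1.14] [ 0.38 -0.12] [ 0.34  2.06 -0.    0.74]
1.0 [-0.64 -1.64] [ 0.38 -0.62] [ 0.34  2.06 -0.    0.74]
1.5 [-0.64 -2.14] [ 0.38 -1.12] [ 0.34  2.06 -0.    0.74]
2.0 [-0.64 -2.64] [ 0.38 -1.62] [ 0.34  2.06 -0.    0.74]
2.5 None [ 0.38 -2.12] [ 0.34  2.06 -0.    0.74]
3.0 [-0.64  2.64] [ 0.38 -2.62] [ 0.34  2.06 -0.    0.74]
1.8667 [[0.801, -0.5986, 0.001, -0.5218], [-0.5701, -0.7624, 0.3061, -0.0071], [-0.1825, -0.2457, -0.952, 0.2867], [0.0, 0.0, 0.0, 1.0]]
```

View pics/w1.png

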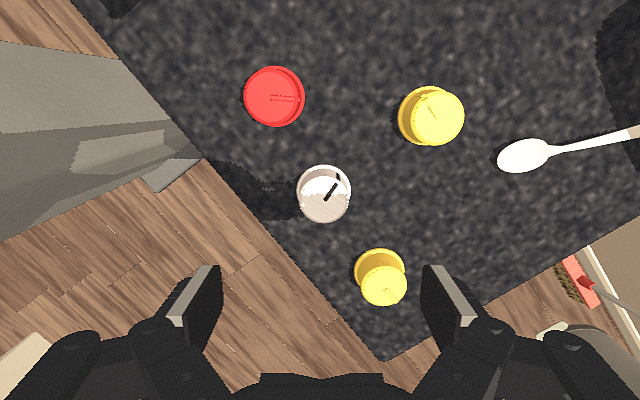

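The wrist picture shows the white knob with its top near (323,198) and its pointer towards (338,182). I'll take the tap close-up now and rectify both top-down.

```bash
cat >> h.py <<'E'
def rect(c,ctr,z,half,n=400):
    """top-down view of plane z: right = world -y, up = world +x"""
    g=np.linspace(-half,half,n,dtype=np.float32)
    X=ctr[0]-g[:,None]+0*g[None];Y=ctr[1]-g[None]+0*g[:,None]
    P=np.stack([X,Y,0*X+z,0*X+1],-1)@c["view"].T
    q=P[...,:3]@c["intrinsics"].T;q=(q[...,:2]/q[...,2:]).astype(np.float32)
    return cv2.remap(c["frame"],q[...,0],q[...,1],cv2.INTER_CUBIC)[...,::-1]
E
python3 - <<'E'
from h import *
w1=np.load("w1.npy",allow_pickle=True).item()
print("knob top",onz(w1,(323.5,198),.03))
bot.reach([.4435,.172,.21],down(.38))
c=vision.read_camera("wrist");np.save("w2.npy",c,allow_pickle=True)
print(get_obs()["time_s"])
A=rect(w1,(.419,-.309),.03,.03);B=rect(c,(.4435,.172),.07,.045);C=rect(c,(.4435,.172),.092,.015)
im=cv2.resize(c["frame"][...,::-1],(400,250));D=np.zeros((400,400,3),np.uint8);D[:250]=im
cv2.imwrite("pics/r1.png",cv2.resize(np.vstack([np.hstack([A,B]),np.hstack([C,D])]),(600,600)))
cv2.imwrite("pics/A.png",A);cv2.imwrite("pics/B.png",B);cv2.imwrite("pics/C.png",C)
E
```

```text
knob top [ 0.42216723 -0.30957561  0.03      ]
3.6833
```

View pics/r1.png

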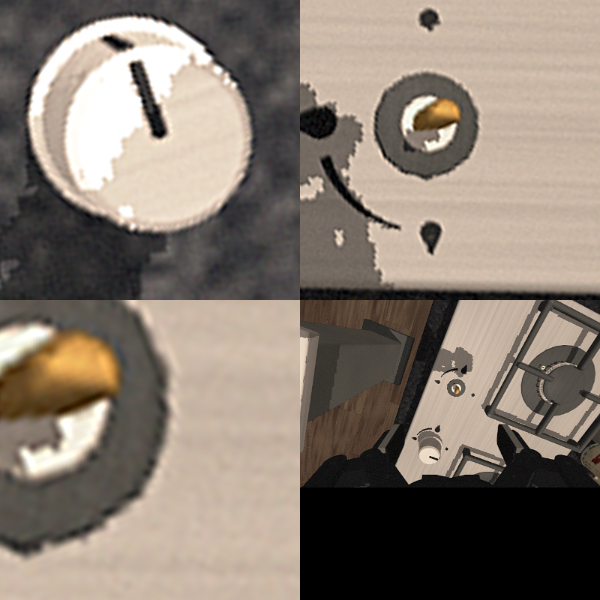

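Panel A puts the knob at about (0.421,-0.311) with heading about 0.33. Panel B puts the tap at about (0.451,0.179) with the hob nearly square to the base axes. I'll view the tap from two opposite yaws so that any wrist-camera bias cancels.

Run:
```python
from h import *
P=np.array([.4512,.179]);out=[]
for i,(yaw,z) in enumerate(((-1.571,.14),(1.571,.16))):
    off=-0.0787*np.array([-np.sin(yaw),np.cos(yaw)])
    bot.reach([*(P+off),z],down(yaw)); bot.dwell(.2)
    c=vision.read_camera("wrist");np.save(f"t{i}.npy",c,allow_pickle=True)
    hsv=cv2.cvtColor(rect(c,P,.092,.012,480),cv2.COLOR_BGR2HSV)
    out.append(np.hstack([cv2.resize(rect(c,P,.07,.045),(300,300)),cv2.resize(rect(c,P,.092,.012),(300,300))]))
print(get_obs()["time_s"])
cv2.imwrite("pics/t.png",np.vstack(out))
```

```text
8.7
```

View pics/t.png

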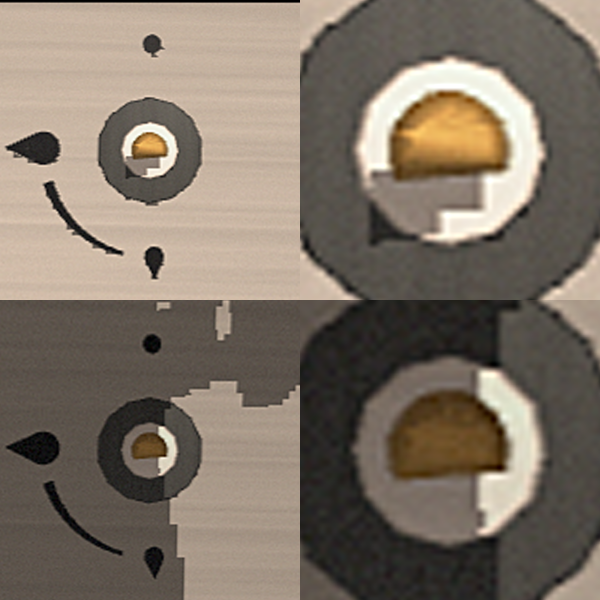

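The tap is clear in both views and they agree. The spindle axis is at about (0.451,0.179), the flat faces the front, and the spindle heading is about +0.06. The hob heading is about -0.015. Next is the same straight-above look at the knob.

Run:
```python
from h import *
P=np.array([.4512,.179])
for i in (0,1):
    c=np.load(f"t{i}.npy",allow_pickle=True).item()
    B=rect(c,P,.07,.045,900)  # .1 mm/px
    g=B.max(2);s=75 if i==0 else 38
    n,l,st,ce=cv2.connectedComponentsWithStats((cv2.GaussianBlur(g,(5,5),0)<s).astype(np.uint8))
    for k in range(1,n):
        if 400<st[k,4]<20000:
            print(i,"mark ctr mm rel (x,y)",((449.5-ce[k][::-1])*.1).round(2),st[k,4],st[k,2:4])
    C=rect(c,P,.092,.012,480);h=cv2.cvtColor(C,cv2.COLOR_BGR2HSV)
    m=(h[...,1]>110).astype(np.uint8);n,l,st,ce=cv2.connectedComponentsWithStats(m);k=1+st[1:,4].argmax()
    ct=max(cv2.findContours((l==k).astype(np.uint8),0,1)[0],key=len)[:,0,:]
    (xc,yc),r=cv2.minEnclosingCircle(ct)
    bot_=np.array([[u,np.nonzero(l[:,u]==k)[0].max()] for u in range(int(xc-70),int(xc+70))])
    f=np.polyfit(bot_[:,0],bot_[:,1],1)
    print("spindle rel mm",(239.5-yc)*.05,(239.5-xc)*.05,"r",r*.05,"heading",-np.arctan(f[0]))
K=np.array([.421,-.311]);yaw=-.7
off=-0.0787*np.array([-np.sin(yaw),np.cos(yaw)])
bot.reach([*(K+off),.12],down(yaw));bot.dwell(.2)
c=vision.read_camera("wrist");np.save("k.npy",c,allow_pickle=True);print(get_obs()["time_s"])
A=rect(c,K,.03,.03,600);cv2.imwrite("pics/k.png",A)
g=cv2.cvtColor(A,cv2.COLOR_BGR2GRAY)
print("circles px(.1mm)",cv2.HoughCircles(cv2.GaussianBlur(g,(5,5),0),cv2.HOUGH_GRADIENT,1,1000,param1=80,param2=20,minRadius=180,maxRadius=205))
m=(g<75).astype(np.uint8);n,l,st,ce=cv2.connectedComponentsWithStats(m)
for k in range(1,n):
    if 300<st[k,4]<9000:
        p=np.argwhere(l==k)[:,::-1].astype(np.float32);print(st[k],cv2.fitLine(p,cv2.DIST_L2,0,.01,.01).ravel())
```

```text
0 mark ctr mm rel (x,y) [44.68 -1.72] 5793 [900   7]
0 mark ctr mm rel (x,y) [31.77 -0.65] 2126 [56 58]
0 mark ctr mm rel (x,y) [ 1.08 14.42] 927 [ 29 149]
0 mark ctr mm rel (x,y) [ 0.54 33.62] 9615 [159  96]
0 mark ctr mm rel (x,y) [-7.18  6.04] 814 [46 41]
0 mark ctr mm rel (x,y) [-11.49   9.75] 696 [81 74]
0 mark ctr mm rel (x,y) [-20.78  22.97] 6158 [235 220]
0 mark ctr mm rel (x,y) [-15.34   1.05] 504 [73 20]
0 mark ctr mm rel (x,y) [-33.06  -1.25] 3283 [55 95]
spindle rel mm -0.025 0.125 r 4.808850860595704 heading 0.09241059818541013
1 mark ctr mm rel (x,y) [31.83 -0.66] 2219 [52 57]
1 mark ctr mm rel (x,y) [4.7  5.88] 12315 [216 278]
1 mark ctr mm rel (x,y) [10.45  6.05] 442 [31 49]
1 mark ctr mm rel (x,y) [ 0.59 33.65] 9679 [158  97]
1 mark ctr mm rel (x,y) [-20.64  23.04] 6071 [233 222]
1 mark ctr mm rel (x,y) [-32.99  -1.27] 3244 [56 93]
spindle rel mm -0.00078582763671875 0.167138671875 r 4.8079273223876955 heading 0.09519802131302367
11.0167
circles px(.1mm) [[[305.5 300.5 198.9]]]
[ 239  142   73  153 1962] [  0.3572498   0.9340089 274.97043   227.1213   ]
```

View pics/k.png

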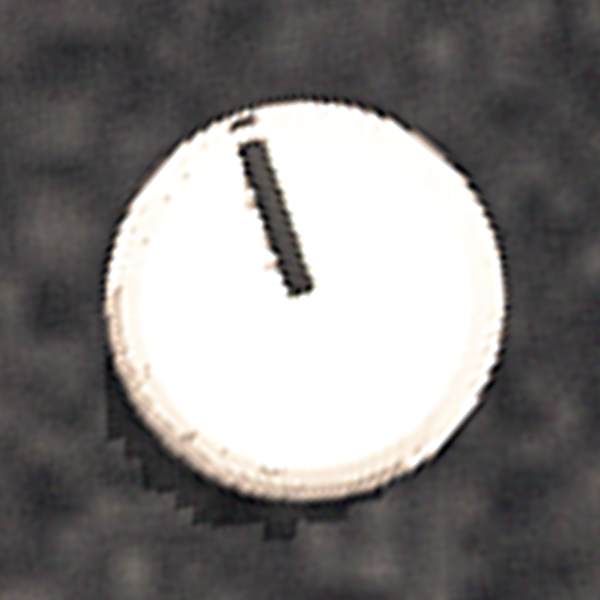

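Knob centre is about (0.4207,-0.3116), and the foot circle and pointer line agree. Knob heading is about 0.33 and spindle heading about 0.085. Now I'll grasp it at yaw -0.7, lift and check.

Run:
```python
from h import *
c=np.load("t0.npy",allow_pickle=True).item()
A=rect(c,(.4012,.179),.07,.04,800);g=cv2.GaussianBlur(cv2.cvtColor(A,cv2.COLOR_BGR2GRAY),(9,9),0).astype(float)
d=np.diff(g,axis=0)[330:500];r=d.argmin(0)+330;u=np.arange(800);ok=abs(r-np.median(r))<25
f=np.polyfit(u[ok],r[ok],1);print("front edge heading",-np.arctan(f[0]),ok.sum(),"x at tap y",.4012+(399.5-np.polyval(f,400))*1e-4)
q=down(-.7)
bot.reach([.4207,-.3116,.075],q);hand.move_gripper(.06,70)
bot.servo_line([.4207,-.3116,.024],q,.1);f0=get_obs()
print(f0["position"],f0["gripper_width"],f0["wrist_force"])
hand.move_gripper(.0,70);o=get_obs();print(o["gripper_width"],o["wrist_force"],o["position"])
bot.servo_line([.4207,-.3116,.16],q,.2);o=get_obs();print(o["gripper_width"],o["wrist_force"],o["position"],o["time_s"])
for n in("wrist","side"):
    c=vision.read_camera(n);np.save(f"g{n}.npy",c,allow_pickle=True)
    u,v=proj(c,[.4207,-.3116,.16]).astype(int);print(n,u,v)
    h=90 if n=="wrist" else 50
    v=min(v,400-h);im=c["frame"][max(v-h,0):v+h,u-h:u+h,::-1];cv2.imwrite(f"/tmp/{n}.png",cv2.resize(im,(400,400),interpolation=2))
cv2.imwrite("pics/g.png",np.hstack([cv2.imread("/tmp/wrist.png"),cv2.imread("/tmp/side.png")]))
```

```text
front edge heading -0.02144652212105863 800 x at tap y 0.40235380250945707
[ 0.42075412 -0.31164119  0.02402772] 0.06000614716962881 [ 0.05305817 -0.61128198  0.02898006]
0.03612062004576354 [-0.82984072  0.90624767  6.69038043] [ 0.42111039 -0.31188974  0.02504162]
0.03591182199627425 [-0.83442456  0.32162783 -1.90359846] [ 0.42017885 -0.31121362  0.15931742] 13.6833
wrist 321 289
side 299 227
```

View pics/g.png

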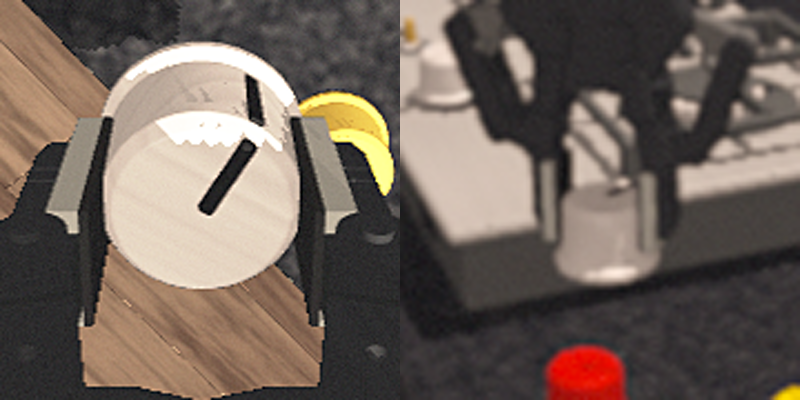

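The knob is held squarely between the pads with the pointer visible. I'll measure its pose in the hand.

Run:
```python
from h import *
bot.dwell(.3);o=get_obs();p=o["position"];print(p,R.from_quat(o["orientation"]).as_matrix().round(4)[:,1:].tolist())
c=vision.read_camera("wrist");print(o["time_s"],o["wrist_force"],o["ft_torque"])
A=rect(c,p[:2],p[2]+.005,.025,500);g=cv2.cvtColor(A,cv2.COLOR_BGR2GRAY);cv2.imwrite("pics/h.png",A)
print(cv2.HoughCircles(cv2.GaussianBlur(g,(5,5),0),cv2.HOUGH_GRADIENT,1,1000,param1=80,param2=15,minRadius=180,maxRadius=200))
m=(g[:,:]<75).astype(np.uint8);n,l,st,ce=cv2.connectedComponentsWithStats(m)
for k in range(1,n):
    if 400<st[k,4]<6000:
        pp=np.argwhere(l==k)[:,::-1].astype(np.float32);print(st[k],cv2.minAreaRect(pp))
```

```text
[ 0.4205258  -0.31147224  0.15946522] [[-0.0008, 0.7648], [0.0006, -0.6442], [-1.0, -0.0009]]
14.0833 [ 1.06901092 -0.10352869 -0.30507453] [ 0.02865783 -0.00189008 -0.01871652]
[[[233.5 231.5 182.9]]]
[  93    5   92   55 1821] ((137.53857421875, 32.70920181274414), (98.923828125, 24.240694046020508), 29.357751846313477)
[ 185   84   79  159 4847] ((224.16009521484375, 162.42803955078125), (165.59803771972656, 30.786951065063477), 70.98922729492188)
```

View pics/h.png

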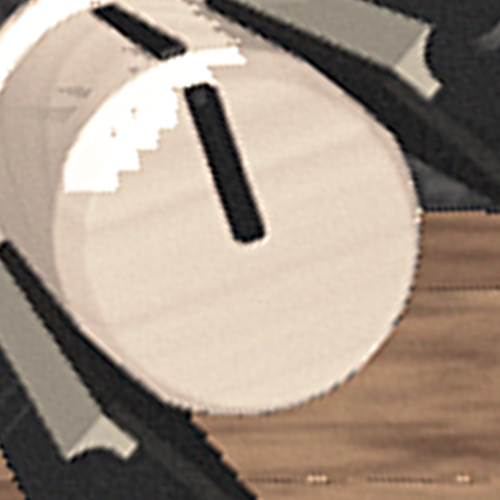

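The knob's heading relative to the hand is confirmed at 1.032, and it is centred within about 0.5 mm. I'll move it over the tap and lower it under force watch.

Run:
```python
from h import *
q=down(-.947);T=np.array([.4512,.1791])
bot.reach([*T,.15],q);bot.dwell(.2)
cor=T-get_obs()["position"][:2];zc=.15-get_obs()["position"][2];print("cor",cor,zc)
bot.servo_line([*(T+cor),.122+zc],q,.08);b=get_obs();print(b["position"],b["wrist_force"],b["time_s"])
for z in np.arange(.118,.1015,-.002):
    bot.servo_line([*(T+cor),z+zc],q,.03);o=get_obs();f=o["wrist_force"]-b["wrist_force"]
    print(z.round(3),o["position"].round(4),f.round(1),(o["ft_torque"]-b["ft_torque"]).round(2),o["gripper_width"].round(4))
    if f[2]>14:break
print(o["time_s"])
```

```text
cor [-0.00028396  0.00060451] -1.1530637070461536e-05
[0.4507386  0.17961218 0.12169708] [-0.49670436 -0.05725628 -0.26943973] 16.625Traceback (most recent call last):
  File "<stdin>", line 8, in <module>
AttributeError: 'float' object has no attribute 'round'
```

Run:
```python
from h import *
q=down(-.947);T=np.array([.4512,.1791])
bot.servo_line([*T,.121],q,.03)
for i in range(4): bot.dwell(.1);b=get_obs();print(b["position"].round(5),b["wrist_force"].round(2))
for z in np.arange(.118,.1015,-.002):
    bot.servo_line([*T,z],q,.03);o=get_obs();f=o["wrist_force"]-b["wrist_force"]
    print(round(z,3),o["position"].round(4),f.round(1),(o["ft_torque"]-b["ft_torque"]).round(2),round(o["gripper_width"],4),flush=True)
    if f[2]>14:break
print(o["time_s"])
```

```text
[0.4513  0.17912 0.12118] [-0.26  0.13 -0.19]
[0.4512  0.17909 0.12105] [ 0.61  0.24 -1.13]
[0.45117 0.17908 0.12099] [ 0.96  0.25 -0.28]
[0.45118 0.17909 0.12098] [ 1.18 -0.53  0.19]
0.118 [0.451  0.179  0.1177] [-1.3  0.9 -0.5] [-0.01  0.01  0.01] 0.0357
0.116 [0.4511 0.179  0.1159] [-1.6  1.  -0.6] [-0.01  0.02  0.05] 0.0356
0.114 [0.4511 0.1791 0.1139] [-1.9  0.9  0.1] [0.   0.04 0.1 ] 0.0357
0.112 [0.4511 0.1791 0.1118] [-1.7  1.2  0.2] [0.03 0.05 0.07] 0.0357
0.11 [0.4512 0.1791 0.1099] [-1.9  0.8 -1. ] [-0.01  0.04  0.11] 0.0357
0.108 [0.4512 0.1791 0.1079] [-2.4  0.2 -1.3] [0.01 0.04 0.01] 0.036
0.106 [0.4512 0.1791 0.1059] [-2.1  0.1 -1.8] [-0.04  0.12  0.09] 0.036
0.104 [0.4512 0.1791 0.1039] [-1.5  0.9 -1. ] [-0.03  0.12  0.09] 0.0356
0.102 [0.4512 0.1791 0.102 ] [-1.2  0.8  1.5] [-0.    0.15  0.07] 0.0356
19.8083
```

The knob slid onto the spindle without resistance. Now I'll push in.

Run:
```python
from h import *
q=down(-.947);T=np.array([.4512,.1791])
for z in (.101,.100,.099,.098,.097,.0965,.096,.0955,.095,.0945):
    bot.servo_line([*T,z],q,.03);bot.dwell(.05);o=get_obs()
    print(z,o["position"].round(4),o["wrist_force"].round(1),o["ft_torque"].round(2),flush=True)
    if o["wrist_force"][2]>18:break
print(o["time_s"],round(o["gripper_width"],4))
```

```text
0.101 [0.4512 0.1791 0.1011] [-1.6 -0.4  4.4] [ 0.06  0.26 -0.01]
0.1 [0.4513 0.1791 0.1   ] [-1.3  0.9  3.3] [0.04 0.24 0.04]
0.099 [0.4513 0.1791 0.099 ] [-0.5  0.   5.4] [ 0.03  0.23 -0.03]
0.098 [0.4512 0.1791 0.0981] [-2.2  0.2  5.2] [ 0.07  0.27 -0.01]
0.097 [0.4512 0.1791 0.0971] [-2.8 -0.3  6.4] [ 0.04  0.38 -0.01]
0.0965 [0.4513 0.1791 0.0967] [-2.4 -0.5  8. ] [-0.05  0.41 -0.03]
0.096 [0.4513 0.1792 0.0965] [-3.1 -0.6 12.4] [-0.05  0.62  0.03]
0.0955 [0.4514 0.1792 0.0964] [-4.2 -1.4 17.6] [-0.13  0.84  0.  ]
0.095 [0.4515 0.1792 0.0962] [-5.1 -0.6 23.3] [-0.25  1.07 -0.03]
22.5083 0.0359
```

Stop reached at TCP z≈0.0965 and about 23 N. I'll ease to about 18 N and turn anticlockwise.

Run:
```python
from h import *
T=np.array([.4512,.1791]);z=.0953;Y=.518
for yaw in (-.8,-.6,-.3,0,.3,Y,Y+.08,Y+.16,Y+.11,Y+.06,Y+.03):
    bot.reach([*T,z],down(yaw));bot.dwell(.05);o=get_obs();r=R.from_quat(o["orientation"]).as_matrix()
    print(round(yaw,3),round(np.arctan2(r[1,2],r[0,2]),3),o["position"].round(4),o["wrist_force"].round(1),o["ft_torque"].round(2),round(o["gripper_width"],4),flush=True)
print(o["time_s"])
P=T
c=vision.read_camera("wrist");A=rect(c,T,.102,.04,500);B=rect(c,T,.07,.06,500)
s=vision.read_camera("side");u,v=proj(s,[*T,.1]).astype(int)
S=cv2.resize(s["frame"][v-30:v+30,u-30:u+30,::-1],(300,300),interpolation=2)
cv2.imwrite("pics/f.png",np.hstack([cv2.resize(A,(300,300)),cv2.resize(B,(300,300)),S])[:, :900]);cv2.imwrite("pics/f.png",cv2.resize(cv2.imread("pics/f.png"),(798,266)))
cv2.imwrite("pics/fA.png",A)
g=cv2.cvtColor(A,cv2.COLOR_BGR2GRAY);n,l,st,ce=cv2.connectedComponentsWithStats((g<75).astype(np.uint8))
for k in range(1,n):
    if 150<st[k,4]<3000: print(st[k],cv2.minAreaRect(np.argwhere(l==k)[:,::-1].astype(np.float32)))
```

```text
-0.8 -0.8 [0.4514 0.1793 0.0963] [-5.3  0.7 18.4] [-0.04  0.88 -0.05] 0.0357
-0.6 -0.6 [0.4514 0.1794 0.0963] [-5.6  0.8 18.8] [0.03 0.96 0.  ] 0.0361
-0.3 -0.3 [0.4514 0.1794 0.0963] [-5.1  0.6 19.2] [ 0.14  1.02 -0.  ] 0.0359
0 -0.0 [0.4514 0.1795 0.0963] [-5.7  1.1 19. ] [ 0.2   0.99 -0.06] 0.0361
0.3 0.3 [0.4514 0.1796 0.0963] [-6.4  2.4 18.6] [ 0.27  1.01 -0.05] 0.0359
0.518 0.518 [0.4513 0.1796 0.0963] [-6.   2.3 18.5] [ 0.34  1.05 -0.1 ] 0.0363
0.598 0.598 [0.4513 0.1796 0.0963] [-5.9  2.5 17.9] [ 0.39  1.12 -0.08] 0.0359
0.678 0.678 [0.4513 0.1796 0.0963] [-5.8  1.  18.4] [ 0.35  1.05 -0.03] 0.0358
0.628 0.628 [0.4513 0.1796 0.0963] [-6.2  1.4 18.8] [0.38 1.07 0.07] 0.0358
0.578 0.578 [0.4513 0.1796 0.0963] [-5.8  2.2 19.2] [ 0.31  1.11 -0.  ] 0.0357
0.548 0.548 [0.4513 0.1796 0.0963] [-6.8  1.8 18.9] [0.26 1.09 0.03] 0.0359
26.3833
[ 140  237  104   22 2064] ((191.49542236328125, 247.6131591796875), (20.284276962280273, 103.18315887451172), 89.31793975830078)
[ 74 247  47  51 934] ((97.56132507324219, 272.7060546875), (18.01712417602539, 66.15287780761719), 48.6522216796875)
[   0  275   30   50 1223] ((14.5, 299.5), (49.0, 29.0), 90.0)
[   4  348  120  111 1907] ((58.50001525878906, 410.0000305175781), (157.684814453125, 30.40559196472168), 45.0)
[153 446  32  49 999] ((165.44821166992188, 467.8729248046875), (31.384109497070312, 45.402671813964844), 22.833654403686523)
```

View pics/f.png

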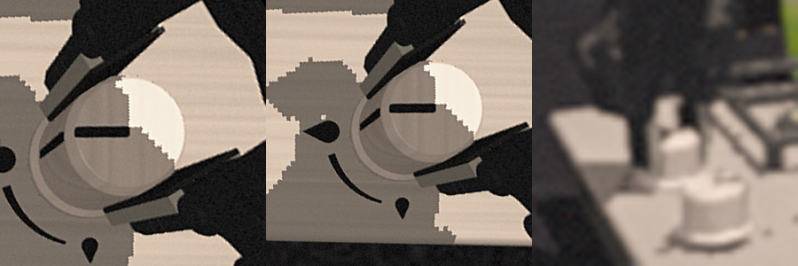

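The pointer is at the large-flame mark (about 1.60 rad from off), pushed in at about 19 N and still gripped. Handing in.

```bash
python3 -c "
from h import *
bot.dwell(.3);o=get_obs();print(o['time_s'],o['position'],o['wrist_force'],o['gripper_width']);hand_in()"
```

```text
26.7833 [0.45128925 0.17961055 0.09627591] [-6.7413459   2.42695789 19.03000428] 0.03578120022674623
the job is handed in; nothing more can be done
```

I fitted the loose knob on the bare left tap, pushed it in to its stop and turned it anticlockwise to the large-flame mark. I handed it in at 26.8 s, still gripped and held in.

- **Fit:** The knob slid down over the spindle with no resistance. Spring force appeared only once it was fully home, about 3–4 N rising to 8 N, and the hard stop came after about 5 mm.
- **Turn:** The last picture showed the pointer at the mark, about 1.59–1.60 rad from off, with no slip in the grip.
- **Hold:** The final push was 19 N, well under the limits.
- **Other objects:** I did not work the other knob and never approached the mug, spoon or red and yellow look-alikes. I took no final picture of them.

Two things are less certain:
- **Spindle angle:** It could not be seen under the knob. I turned about 0.18 rad past the mark and then back 0.13 rad to take up the play. By my estimate the spindle stands between 1.43 and 1.63 rad.
- **Mark positions:** The small-flame mark disagreed by about 1 mm with the off dot, the large-flame mark and the hob's front edge. I used those three, which agreed on the hob's heading to within about 0.01 rad.

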